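# Stand the beaker up and hold the sprung funnel over it

## Task

The steel beaker has fallen over: stand it upright, mouth up, centred on the round rubber pad of the filling stand, and let go of it. Then swing the stand's spring-loaded funnel arm round (the black upright post on it is its handle) until it meets its stop with the funnel over the beaker, and finish while still holding it there with the gripper, because it springs back if let go. Leave the other things on the table where they are.

Things in the scene. Friction and masses are not known exactly. Their poses are not given: they have to be found in the camera images.
- beaker: plain straight steel beaker, open at one end, 58 mm outside diameter, 85 mm high, wall 3 mm, about 0.1 to 0.2 kg, lying on its side on the table at the start with its mouth more or less away from the robot. Origin: centre of the outside of its bottom; its z axis runs along the beaker from the bottom to the mouth (so level at the start, the origin 29 mm above the table)
- stand: fixed filling stand: steel foot plate 270 x 120 mm, 8 mm thick, with a round rubber pad at one end and an upright post, 24 mm thick, at the other. Origin: centre of the foot's underside, z up; its x axis runs along the foot from the pad (75 mm to -x) to the post (75 mm to +x). The post's head, pivot included, is 48 mm across and ends 145 mm above the table
- pad (a point): centre of the top of the round black rubber pad (88 mm across, its top 12 mm above the table), on the end of the foot that is nearer the robot. Axes as the stand's
- pivot (a point): on the vertical axis about which the funnel arm swings, 130 mm above the table, over the stand's post
- swing (a joint): swing of the funnel arm in rad, about the vertical axis through pivot, growing counter-clockwise from above: 0 parked, out to the stand's +y side; 1.4 at its stop, with the arm pointing along the stand's -x and the funnel straight over the pad. A spring drives it back to 0: about 0.16 N m at 0 and 0.44 N m at the stop (about 5 N at the black post).
- post (a point): centre of the top of the upright round black post on the funnel arm, the thing to hold: 16 mm diameter, 77 mm tall, its top 216 mm above the table and its foot on the arm at 139 mm, 85 mm from the swing axis
- funnel_arm: the swinging arm: a flat steel bar 18 mm wide, its top 139 mm above the table, with the black post and, at its end, a steel funnel 80 mm across at the mouth, 170 mm above the table. Origin: on the swing axis, 130 mm above the table (same point as pivot); x along the arm away from the axis, z up
- spout (a point): centre of the lower end of the funnel's spout, 150 mm from the swing axis, 111 mm above the table (14 mm over the standing beaker)
- bowl: bystander, leave it alone: white ceramic tasting bowl, 90 mm across, 55 mm high. Origin: centre of its underside
- tumbler_a: bystander, leave it alone: clear glass tumbler, 72 mm across, 85 mm high. Origin: centre of its underside
- tumbler_b: bystander, leave it alone: a second clear glass tumbler, same size. Origin: centre of its underside
- jar: bystander, leave it alone: flat sample jar with white lid, 88 mm across, 47 mm high. Origin: centre of its underside
- spoon: bystander, leave it alone: metal spoon lying flat. Origin: centre of its underside
- paper_cup: bystander, leave it alone: white paper cup, 76 mm across, 95 mm high. Origin: centre of its underside
There are look-alikes about, which are no part of the job. Leave any pink or yellow look-alike of the beaker alone.

How it is judged:
On the way, in this order (a step that is already met when the one before it is completed fails the run):
1. the beaker stands upright on the pad, let go, while the funnel arm is still parked (angle between beaker's own z axis and vertical below 0.1 rad and horizontal distance between beaker and pad below 0.015 m and z of beaker in the frame of pad between -0.005 and 0.005 m and linear speed of beaker below 0.03 m/s and contact force between each of the arm, the fingers and beaker below 0.1 N and value of joint swing below 0.25 rad), for 0.2 s.
2. the fingers hold the funnel arm at its stop (value of joint swing above 1.35 rad and contact force between the fingers and funnel_arm above 1.5 N and contact force between beaker and funnel_arm below 0.1 N), for 0.5 s.
At the end, for the whole second after the job is handed in: The beaker stands upright (within 0.1 rad) on the pad, its centre within 15 mm of the pad's, untouched by the robot and at rest; the funnel arm is within 0.05 rad of its stop (joint above 1.35), held there by the fingers (not by the beaker) with more than 1.5 N. The program ends while holding (all of step 2 and angle between beaker's own z axis and vertical below 0.1 rad and horizontal distance between beaker and pad below 0.015 m and z of beaker in the frame of pad between -0.005 and 0.005 m and linear speed of beaker below 0.03 m/s and contact force between each of the arm, the fingers and beaker below 0.1 N); the arm keeps its last pose, push and grip.
It fails at once if a bystander is displaced by more than 40 mm (distance of any of bowl, tumbler_a, tumbler_b, jar, spoon, paper_cup from where it was at the start of the episode above 0.04 m).
It also fails if it takes over 51 s, if anything falls off the work surface, if the arm or the gripper's body presses on something with over 40 N, if the wrist force passes 120 N, or if a joint passes its speed limit or range.

## Robot

A 6-joint arm with a two-finger parallel gripper is mounted at the origin on the work surface. World frame = base frame: x ahead of the robot, y to its left, z up, the work surface at z = 0. Lengths are in m, angles in rad, forces in N, time in s.
With the tool pointing down it reaches from about 0.325 to 0.9 m from the base axis. Payload 6.1 kg.
Tool frame: the origin (TCP) lies at the very end of the fingers, on their centre line; the grasp point (between the pads) lies 19 mm behind it; z points along the fingers, y is the direction in which the jaws open and shut (so a half turn about z gives the same grasp; the last joint's range is limited). The gripper opens to 85 mm and grips with 20 to 120 N. Pads are 22 mm wide; open, the fingers measure 114 mm over their backs; the gripper's body (76 mm by 85 mm) begins 54 mm behind the grasp point. The pads swing forward as they close: fully open they stand 13 mm farther back than shut.
Start: joints at [-1.423, 0.22, 1.526, -0, 1.395, -0.126], TCP at [0.169, -0.602, 0.231] pointing down, gripper open.
Joint ranges: [-2.98, 2.98], [-0.91, 2.08], [0.09, 2.57], [-1.24, 4.39], [0.2, 2.65], [-2.68, 2.68]. Speed limits (rad/s): [2.57, 2.57, 3.01, 3.14, 3.14, 3.14].

## Interface

Orientations are given as a unit quaternion [w, x, y, z].
In Python, from workcell import readout, eyes, arm gives the robot as it stands.
- The arm moves only by the shell command python3 -m crank 'ROWS'. ROWS is text: rows parted by semicolons, each of 7 numbers parted by spaces: the opening, from -1 (shut) to 1 (fully open), then the shift along the tool's x, y, z in cm, then the turn, a rotation vector about the tool's x, y, z in degrees. In form: hand dx dy dz wx wy wz; .... A call has 1 to 20 rows; each row is the pose to reach, as a shift and turn from the pose commanded when the call began, along the tool's axes at that moment; what a row does not reach only later rows make up. A row lasts 1/8 s, in which the tool goes at most 62.5 mm and 10.7 degrees, less where a joint would pass 70% of its speed; a pose out of reach is approached as far as the arm can. A call with a gripper value outside its range is refused whole. The fingers move at their own pace and stop on an object; the grip force is fixed at half the most. Time passes only in rows, so rows that repeat a pose let the fingers close. It gives the time, the measured TCP pose, the force and the opening at its end, in the units of the state.
- readout.get_obs(): the state, without advancing time (a new reading comes with each control period).
- eyes.snapshot(name): name is "scene" or "top"; returns (picture, depth): 480x640x3 uint8, red, green, blue; 480x640 float32, m along the optical axis (not along the pixel's ray), 0 where there is no reading.
- eyes.calibration(name): a dict with "intrinsics" (3x3 intrinsics, pixels), "k1" (the pictures are not rectified: a ray, as slopes to the right and down, at radius r is drawn at 1 + k1 r^2 times it, then the intrinsics apply), "R" (3x3) and "t" (3): a world point X has camera coordinates R X + t. Camera axes: x right, y down, z forward; pixel columns grow to the right and rows downward; lengths in m; the calibration is good to about 2 mm. A picture is of the moment at which its call begins. calibration takes no time and is no camera call.
- arm.close_job(): hands the job in, once; it reports no verdict.
The state is a dict: "clock": time; "qpos": joint angles; "dq": joint speeds; "tau": joint torques, N m; "ee_pos": TCP position; "orientation": TCP orientation; "force": force on the tool from outside, world axes, zero at the start; "moment": the same for the moment, N m; "gripper_width": finger opening in m.
Only numpy, scipy, OpenCV 4.12 (cv2) and the standard library are available. Lean on these libraries where they do the work, as an engineer would, in place of code of your own. Each camera call takes 0.05 s, during which the arm holds its last target.

## Working session

There is one attempt and no reset: what is moved stays moved. The work goes in short steps, Python scripts to look and compute and a shell command to move; the robot and the scene stay as the last step left them, time stands still between calls to the robot, and variables do not carry over. Pictures are saved under pics/ and viewed, and the job is handed in when it is done.

```bash
ls; mkdir -p pics
python3 - <<'E'
from workcell import readout, eyes
import cv2,numpy as np
print(readout.get_obs())
for n in("scene","top"):
    p,d=eyes.snapshot(n); cv2.imwrite(f"pics/{n}0.png",p[:,:,::-1]); np.save(f"pics/{n}0.npy",d)
    print(n,eyes.calibration(n))
E
```

```text
pics
{'clock': 0.0, 'qpos': array([-1.42310963e+00,  2.21267464e-01,  1.52761096e+00, -2.80887562e-06,
        1.39472432e+00, -1.26110885e-01]), 'dq': array([-2.51915633e-03, -4.72505857e-04, -2.56510112e-04, -3.73138610e-04,
        9.96019481e-05, -1.98574312e-04]), 'tau': array([-1.78066199e-03, -4.96906078e+01, -3.89397168e+01, -1.60309874e-04,
        1.10630470e-02, -2.36825787e-05]), 'ee_pos': array([ 0.16889095, -0.6011084 ,  0.23017373]), 'orientation': array([-1.00497206e-03,  9.90643452e-01,  1.36471759e-01, -1.22245218e-05]), 'force': array([-0.13658622,  0.36726857,  0.01429127]), 'moment': array([-0.01918327, -0.04076093, -0.04458834]), 'gripper_width': 0.0851902683269673}
scene {'intrinsics': array([[538.95124838,   0.        , 326.28108943],
       [  0.        , 538.95124838, 239.38387725],
       [  0.        ,   0.        ,   1.        ]]), 'k1': -0.15145681907268047, 'R': array([[-0.89401947,  0.44794775,  0.00848552],
       [ 0.37689888,  0.76218944, -0.52632166],
       [-0.24223218, -0.46734363, -0.8502432 ]]), 't': array([ 0.45756452, -0.11552441,  1.67145259])}
top {'intrinsics': array([[459.79004996,   0.        , 325.16096121],
       [  0.        , 459.79004996, 241.03083645],
       [  0.        ,   0.        ,   1.        ]]), 'k1': 0.03313837292854253, 'R': array([[ 0.01644579, -0.99944049,  0.0291245 ],
       [-0.99635214, -0.01882053, -0.08323584],
       [ 0.08373741, -0.02764938, -0.99610419]]), 't': array([-0.01810211,  0.51120288,  1.05072029])}
```

View pics/scene0.png

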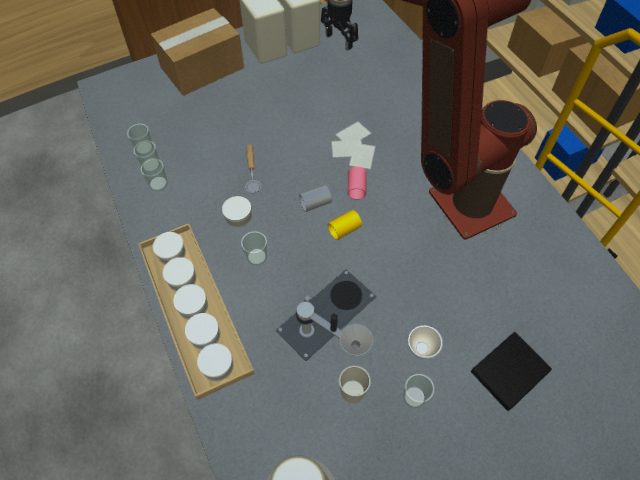

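View pics/top0.png

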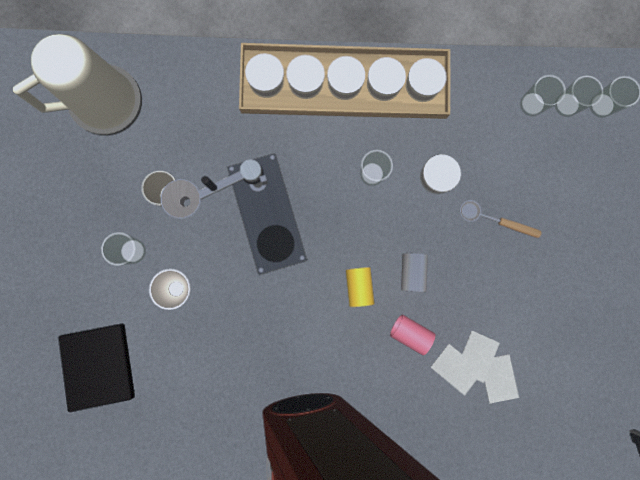

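Candidates for the beaker, in top view: grey (415,272), yellow (360,287) and pink (413,335). Only the grey one is steel. I'll confirm it in a crop and measure with depth.

```bash
cat > h.py <<'E'
import numpy as np,cv2
from workcell import eyes,readout
C={n:eyes.calibration(n) for n in("scene","top")}
def ray(n,u,v):
    c=C[n];K=c["intrinsics"];xd=np.array([(u-K[0,2])/K[0,0],(v-K[1,2])/K[1,1]])
    x=cv2.undistortPoints(np.array([[[u,v]]],float),K,np.array([c["k1"],0,0,0,0.]))[0,0]
    o=-c["R"].T@c["t"]; return o,c["R"].T@np.array([x[0],x[1],1.])
def atz(n,u,v,z):
    o,d=ray(n,u,v); return o+d*(z-o[2])/d[2]
def dep(n,u,v,D):
    o,d=ray(n,u,v); return o+d*D[int(round(v)),int(round(u))]
def proj(n,X):
    c=C[n];X=np.atleast_2d(np.asarray(X,float))
    return cv2.projectPoints(X,cv2.Rodrigues(c["R"])[0],c["t"],c["intrinsics"],np.array([c["k1"],0,0,0,0.]))[0][:,0]
def cloud(n,D,box):
    u0,v0,u1,v1=box;uu,vv=np.meshgrid(np.arange(u0,u1),np.arange(v0,v1))
    c=C[n];x=cv2.undistortPoints(np.stack([uu.ravel(),vv.ravel()],-1)[:,None].astype(float),c["intrinsics"],np.array([c["k1"],0,0,0,0.]))[:,0]
    d=D[v0:v1,u0:u1].ravel();P=np.c_[x*d[:,None],d];m=d>0
    return (((P-c["t"])@c["R"]))[m],np.c_[uu.ravel(),vv.ravel()][m]
def crop(n,p,box,s,f):
    u0,v0,u1,v1=box;cv2.imwrite(f,cv2.resize(p[v0:v1,u0:u1,::-1] if p.ndim==3 else p,None,fx=s,fy=s,interpolation=cv2.INTER_CUBIC))
E
python3 - <<'E'
from h import *
im=cv2.imread("pics/top0.png")[:,:,::-1];D=np.load("pics/top0.npy")
a=im[245:300,385:445];b=im[140:280,140:310]
A=cv2.resize(a,None,fx=6,fy=6,interpolation=2);B=cv2.resize(b,None,fx=4,fy=4,interpolation=2)
cv2.imwrite("pics/c1.png",A[:,:,::-1]);cv2.imwrite("pics/c2.png",B[:,:,::-1])
s=cv2.imread("pics/scene0.png");cv2.imwrite("pics/c3.png",cv2.resize(s[175:220,285:345],None,fx=8,fy=8,interpolation=2))
P,_=cloud("top",D,(395,245,435,300));m=P[:,2]>0.03;Q=P[m];print(len(Q),Q.min(0),Q.max(0),Q.mean(0))
r=cv2.minAreaRect(Q[:,:2].astype(np.float32));print(r)
for u,v in[(275,243),(250,170),(209,184),(181,199),(170,289),(160,188)]:print(u,v,dep("top",u,v,D))
E
```

```text
921 [ 0.39963262 -0.24376917  0.03000053] [ 0.48393393 -0.18648985  0.06097246] [ 0.44148737 -0.21167836  0.05018609]
((0.44173333048820496, -0.21486391127109528), (0.05588904395699501, 0.08464228361845016), 87.9786376953125)
275 243 [0.5053505  0.10814074 0.01258688]
250 170 [0.64651866 0.15313133 0.14315181]
209 184 [0.60410215 0.22431502 0.19645698]
181 199 [0.58507152 0.29686876 0.12707168]
170 289 [0.39450866 0.34900717 0.00183819]
160 188 [0.629745   0.37979955 0.01052011]
```

View pics/c1.png

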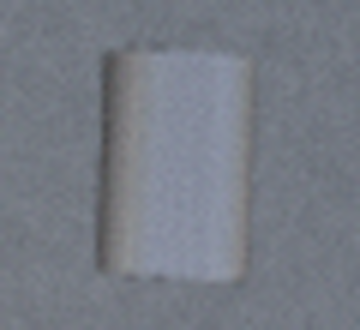

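View pics/c2.png

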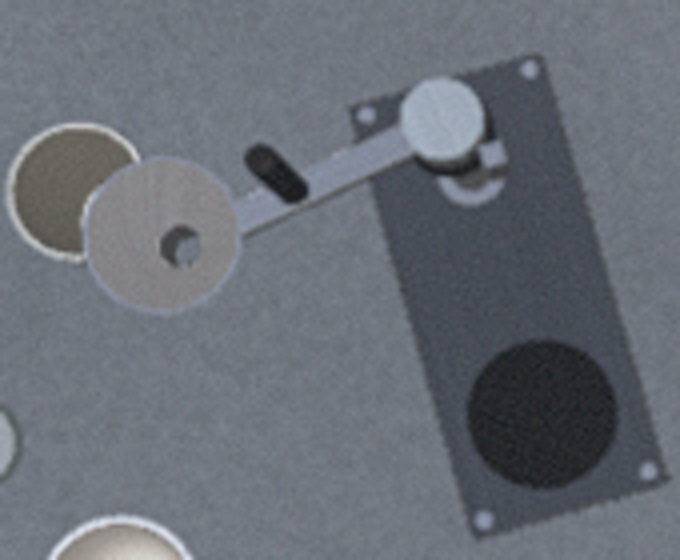

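View pics/c3.png

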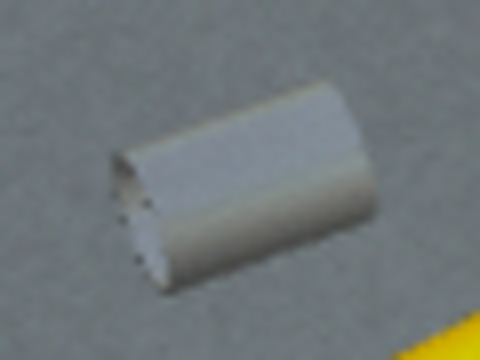

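The crop shows the grey steel beaker centred at (415,272) with its open mouth facing +x, away from the robot. The pad is at about (276,243) and the pivot at about (250,170). The distance between those two comes out near 149 mm against the 150 mm given, so the positions hold. Next I'll refine the poses and work out the grasp.

```bash
cat >> h.py <<'E'
from scipy.spatial.transform import Rotation as Ro
def cur():
    o=readout.get_obs();q=o["orientation"];return o["ee_pos"],Ro.from_quat([q[1],q[2],q[3],q[0]]).as_matrix()
def go(p,R,label=""):
    p0,R0=cur();print(label,"shift cm",np.round(R0.T@(np.asarray(p)-p0)*100,2),"turn deg",np.round(Ro.from_matrix(R0.T@R).as_rotvec(degrees=True),2))
def Rlie(t,yaw):
    t,yaw=np.radians([t,yaw]);a=np.array([np.cos(yaw),np.sin(yaw),0]);k=np.array([0,0,1.])
    z=-np.sin(t)*a-np.cos(t)*k;x=np.cos(t)*a-np.sin(t)*k;return np.c_[x,np.cross(z,x),z]
E
python3 - <<'E'
from h import *
from scipy.optimize import least_squares
D=np.load("pics/top0.npy");Ds=np.load("pics/scene0.npy")
for n,DD,box in(("top",D,(395,245,435,300)),("scene",Ds,(295,183,335,213))):
    P,_=cloud(n,DD,box);Q=P[(P[:,2]>0.035)]
    f=lambda p:np.hypot((Q[:,1]-p[0]-np.tan(p[1])*(Q[:,0]-.44))*np.cos(p[1]),Q[:,2]-p[2])-.029
    r=least_squares(f,[-.215,0,.029],loss="soft_l1",f_scale=.002);print(n,len(Q),r.x[0],np.degrees(r.x[1]),r.x[2],"x",np.percentile(Q[:,0],[0.5,1,99,99.5]))
print("pad top",atz("top",275.75,243.5,.012))
P,_=cloud("top",D,(235,155,265,185));Q=P[(P[:,2]>.135)&(P[:,2]<.155)];print("head",len(Q),Q.min(0),Q.max(0),(Q.min(0)+Q.max(0))/2)
P,_=cloud("scene",Ds,(290,295,325,330));Q=P[(P[:,2]>.138)&(P[:,2]<.155)];print("head s",len(Q),Q.min(0),Q.max(0),(Q.min(0)+Q.max(0))/2)
P,_=cloud("top",D,(195,170,225,200));Q=P[(P[:,2]>.205)];print("post",len(Q),Q.min(0),Q.max(0))
go([.47,-.216,.17],Rlie(25,-2),"pre")
E
```

```text
top 887 -0.21587005702431347 -2.0797533334011695 0.027071193840288593 x [0.39984979 0.3999352  0.48322446 0.48330727]
scene 433 -0.2140256609928541 -2.0197163664600364 0.027516687667777127 x [0.40153828 0.40212411 0.48482415 0.48544845]
pad top [0.50425373 0.10640712 0.012     ]
head 450 [0.62398216 0.12403413 0.13502623] [0.67030768 0.18481864 0.14860629] [0.64714492 0.15442639 0.14181626]
head s 303 [0.61923085 0.12214799 0.13802034] [0.67071566 0.21647204 0.14950902] [0.64497325 0.16931001 0.14376468]
post 62 [0.60184235 0.2217355  0.2056269 ] [0.61596866 0.23622398 0.21729002]
pre shift cm [ 39.4  -28.93   6.09] turn deg [  3.76 -24.8   17.43]
```

```bash
python3 -m crank '1 20 -14.5 3 2 -12 9; 1 20 -14.5 3 2 -12 9; 1 20 -14.5 3 2 -12 9; 1 39.4 -28.9 6.1 3.8 -24.8 17.4; 1 39.4 -28.9 6.1 3.8 -24.8 17.4; 1 39.4 -28.9 6.1 3.8 -24.8 17.4; 1 39.4 -28.9 6.1 3.8 -24.8 17.4; 1 39.4 -28.9 6.1 3.8 -24.8 17.4; 1 39.4 -28.9 6.1 3.8 -24.8 17.4; 1 39.4 -28.9 6.1 3.8 -24.8 17.4; 1 39.4 -28.9 6.1 3.8 -24.8 17.4; 1 39.4 -28.9 6.1 3.8 -24.8 17.4'
python3 - <<'E'
from h import *
o=readout.get_obs();print(o)
b=np.array([.4005,-.2137,.029]);a=np.array([np.cos(np.radians(2)),-np.sin(np.radians(2)),0]);
R=Rlie(25,-2);go(b+.048*a+R[:,2]*.019+[0,0,.001],R,"grasp")
E
```

```text
clock: 1.6
ee_pos: [0.4696, -0.218, 0.1705]
orientation: [-0.003, 0.976, -0.018, -0.216]
force: [0.0, 1.0, 0.3]
gripper_width: 0.0852
{'clock': 1.6, 'qpos': array([-0.47124366,  0.35376301,  1.54095909, -0.18021939,  1.64495791,
        1.15946447]), 'dq': array([ 4.04865991e-03, -9.47158620e-04, -1.19043931e-03,  1.22139405e-03,
        9.04471253e-04, -5.89812697e-06]), 'tau': array([ 2.26271474e-01, -5.18133295e+01, -3.48910689e+01, -8.75464752e-01,
        2.01958470e+00, -3.41411745e-03]), 'ee_pos': array([ 0.46959833, -0.21804687,  0.17053135]), 'orientation': array([-0.003376  ,  0.97617681, -0.0180373 , -0.21619921]), 'force': array([0.02610408, 0.97710482, 0.33091333]), 'moment': array([ 0.04070738, -0.18546431, -0.00798345]), 'gripper_width': 0.08518056539376671}
grasp shift cm [ 4.01 -0.21 15.53] turn deg [ 0.02 -0.03 -0.12]
```

```bash
python3 -m crank '1 4 -.2 3 0 0 0; 1 4 -.2 8 0 0 0; 1 4 -.2 12 0 0 0; 1 4 -.2 15.5 0 0 0; 1 4 -.2 15.5 0 0 0; 1 4 -.2 15.5 0 0 0'
python3 - <<'E'
from h import *
o=readout.get_obs();print(o)
p,_=eyes.snapshot("scene");crop("scene",p,(260,120,400,260),4,"pics/s1.png")
b=np.array([.4005,-.2137,.029]);a=np.array([np.cos(np.radians(2)),-np.sin(np.radians(2)),0]);
R=Rlie(25,-2);go(b+.048*a+R[:,2]*.019+[0,0,.001],R,"grasp")
E
```

```text
clock: 2.35
ee_pos: [0.4422, -0.2151, 0.0143]
orientation: [-0.003, 0.976, -0.018, -0.215]
force: [1.6, -0.5, 0.4]
gripper_width: 0.0856
{'clock': 2.35, 'qpos': array([-0.48687397,  0.49989355,  1.67709963, -0.19036974,  1.36286187,
        1.19686559]), 'dq': array([ 0.00729276, -0.01383271, -0.02103767, -0.00039057, -0.00339363,
        0.00151965]), 'tau': array([-1.41936075e-01, -5.07373846e+01, -2.72517711e+01, -7.70758521e-01,
        2.09573060e+00, -5.87687591e-04]), 'ee_pos': array([ 0.4421677 , -0.21508857,  0.01430345]), 'orientation': array([-0.00284779,  0.97636989, -0.01750742, -0.21537694]), 'force': array([ 1.55803591, -0.48208314,  0.42052344]), 'moment': array([-0.00227845, -0.15456203,  0.0197044 ]), 'gripper_width': 0.08558277771697703}
grasp shift cm [-0.13 -0.    0.27] turn deg [ 0.13 -0.19 -0.07]
```

View pics/s1.png

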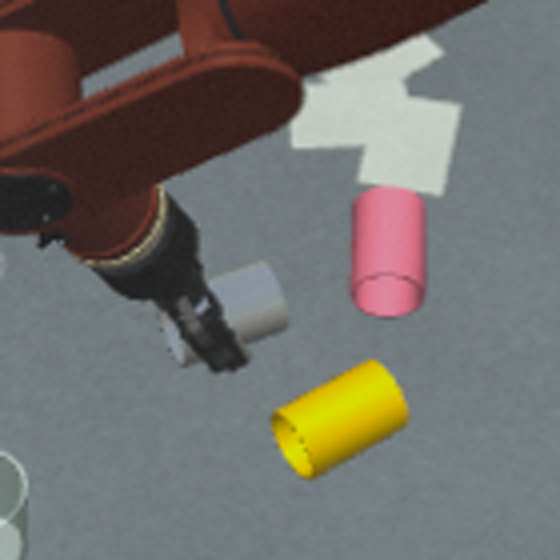

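The crop shows the fingers straddling the steel beaker near mid-length, at about (210,310). The yellow and pink ones are clear. Closing.

```bash
python3 -m crank '1 0 0 .1 0 0 0; -1 0 0 .1 0 0 0; -1 0 0 .1 0 0 0; -1 0 0 .1 0 0 0; -1 0 0 .1 0 0 0; -1 0 0 .1 0 0 0'
python3 -m crank '-1 1.5 0 -4 0 0 0; -1 3 0 -8 0 0 0;-1 3 0 -12 0 0 0; -1 3 0 -12 0 0 0; -1 3 0 -12 0 0 0'
python3 - <<'E'
from h import *
print(readout.get_obs())
E
```

```text
clock: 3.15
ee_pos: [0.4414, -0.2143, 0.0131]
orientation: [-0.003, 0.976, -0.017, -0.216]
force: [1.6, 0.5, 7.2]
gripper_width: 0.0574
clock: 3.78
ee_pos: [0.5176, -0.2163, 0.107]
orientation: [-0.004, 0.976, -0.017, -0.217]
force: [-0.5, -0.6, -1.4]
gripper_width: 0.0572
{'clock': 3.775, 'qpos': array([-0.4369892 ,  0.52135443,  1.44331636, -0.16700351,  1.5831611 ,
        1.20077433]), 'dq': array([-0.00331213,  0.01257254,  0.02565797, -0.00194535,  0.00098472,
       -0.00085081]), 'tau': array([ 1.65904867e-01, -6.05927539e+01, -3.59344876e+01, -8.95143058e-01,
        2.22220100e+00, -8.56462484e-04]), 'ee_pos': array([ 0.51759874, -0.21627779,  0.10700344]), 'orientation': array([-0.00361543,  0.97601173, -0.01687019, -0.21703325]), 'force': array([-0.5166899 , -0.58091991, -1.38869195]), 'moment': array([ 0.01766953, -0.29313768, -0.04482542]), 'gripper_width': 0.057180324853179004}
```

```bash
cat > kin.py <<'E'
import numpy as np
from scipy.optimize import least_squares
from scipy.spatial.transform import Rotation as Ro
S=[([-1.42310963,.221267464,1.52761096,0,1.39472432,-.126110885],[.16889095,-.6011084,.23017373],[-.00100497206,.990643452,.136471759,-1.2e-5]),
([-.47124366,.35376301,1.54095909,-.18021939,1.64495791,1.15946447],[.46959833,-.21804687,.17053135],[-.003376,.97617681,-.0180373,-.21619921]),
([-.48687397,.49989355,1.67709963,-.19036974,1.36286187,1.19686559],[.4421677,-.21508857,.01430345],[-.00284779,.97636989,-.01750742,-.21537694]),
([-.4369892,.52135443,1.44331636,-.16700351,1.5831611,1.20077433],[.51759874,-.21627779,.10700344],[-.00361543,.97601173,-.01687019,-.21703325])]
s4,s6=1,1
z=lambda a:Ro.from_euler('z',a).as_matrix();y=lambda a:Ro.from_euler('y',a).as_matrix()
def fk(q,p,full=False):
    a1,lat,d1,L2,a3,d4,d6,c6=p
    R=z(q[0]);X=R@[a1,lat,d1];sh=X;R=R@y(q[1]);X=X+R@[0,0,L2];el=X;R=R@y(q[2]);X=X+R@[a3,0,d4];wr=X
    R=R@z(s4*q[3])@y(q[4])@z(s6*q[5]+c6);X=X+R@[0,0,d6]
    return (X,R,sh,el,wr) if full else (X,R)
def res(p):
    o=[]
    for q,x,w in S:
        X,R=fk(q,p);o+=list(X-x);o+=list(.3*(Ro.from_matrix(R).inv()*Ro.from_quat([w[1],w[2],w[3],w[0]])).as_rotvec())
    return np.array(o)+0
if __name__=="__main__":
    for s4 in(1,-1):
        for s6 in(1,-1):
            best=None
            for c in(0,1.57,3.14,-1.57):
                r=least_squares(lambda p:np.r_[res(p),1e-3*(p[:7]-[.05,.05,.3,.4,.03,.4,.25])],[.05,.05,.3,.4,.03,.4,.25,c])
                if best is None or r.cost<best.cost:best=r
            print(s4,s6,best.cost,best.x.round(4),np.abs(res(best.x)).max())
E
python3 kin.py
```

```text
1 1 1.6465917968369712e-08 [0.     0.0786 0.3111 0.4116 0.0524 0.5477 0.3339 1.5708] 6.895626580052422e-07
1 -1 0.2325023134964209 [0.     0.0786 0.3111 0.4116 0.0524 0.5477 0.3339 3.2863] 0.5903156706888624
-1 1 0.02041948278817009 [0.0264 0.0272 0.3621 0.0953 0.0676 0.57   0.0538 1.5588] 0.10378342871503292
-1 -1 0.24918366195572544 [0.0264 0.0272 0.3621 0.0953 0.0676 0.57   0.0538 3.2689] 0.5851127531376364
```

```bash
cat >> kin.py <<'E'
P0=least_squares(lambda p:np.r_[res(p),1e-5*(p[:7]-[.0,.0786,.3111,.4116,.0524,.5477,.3339])],[0,.0786,.3111,.4116,.0524,.5477,.3339,1.5708]).x
LO=np.array([-2.98,-.91,.09,-1.24,.2,-2.68]);HI=np.array([2.98,2.08,2.57,4.39,2.65,2.68])
def ik(p,R,seed):
    def f(q):
        X,Rr=fk(q,P0);return np.r_[X-p,.3*Ro.from_matrix(Rr.T@R).as_rotvec()]
    r=least_squares(f,np.clip(seed,LO+1e-3,HI-1e-3),bounds=(LO,HI));return r.x,np.linalg.norm(r.fun)
E
cat > plan.py <<'E'
from kin import *
from h import Rlie
def T(p,R):
    M=np.eye(4);M[:3,:3]=R;M[:3,3]=p;return M
Tg=T([.4414,-.2143,.0131],Ro.from_quat([.976,-.017,-.216,-.003]).as_matrix())
yw=np.radians(-2.05);a=np.array([np.cos(yw),np.sin(yw),0]);k=np.array([0,0,1.])
# beaker frame: z=a ; x=-k(ish): rows so that rot about y brings upright
Bg=T([.4005,-.2137,.029],np.c_[-k,np.cross(a,-k),a])
BT=np.linalg.inv(Bg)@Tg
def place(xy,z,psi):
    # upright beaker, tool forward azimuth psi: beaker x axis (was down) -> forward
    c,s=np.cos(psi),np.sin(psi);return T([*xy,z],np.array([[c,-s,0],[s,c,0],[0,0,1]]))@BT
PAD=np.array([.5045,.1068])
if __name__=="__main__":
    rng=np.random.default_rng(0)
    for d in range(-60,121,20):
        M=place(PAD,.014,np.radians(d));sol=[]
        for i in range(25):
            q,e=ik(M[:3,3],M[:3,:3],rng.uniform(LO,HI))
            if e<1e-4 and not any(np.abs(q-x).max()<.02 for x in sol):sol.append(q)
        for q in sol:
            X,R,sh,el,wr=fk(q,P0,True);print(d,q.round(2),"el",el.round(2),"wr",wr.round(2))
E
python3 plan.py
```

```text
-60 [ 0.62  0.54  1.95 -1.22  1.29 -2.25] el [0.13 0.19 0.66] wr [0.36 0.36 0.2 ]
-20 [ 0.47  0.26  2.42  4.21  0.86 -2.02] el [0.06 0.12 0.71] wr [0.24 0.21 0.2 ]
40 [-0.53  0.23  2.47  1.68  1.03 -1.08] el [0.12 0.02 0.71] wr [ 0.28 -0.08  0.2 ]
60 [-0.58  0.37  2.25  1.3   1.22 -1.01] el [ 0.17 -0.01  0.7 ] wr [ 0.36 -0.14  0.2 ]
80 [-0.53  0.51  2.01  1.04  1.41 -0.98] el [ 0.21 -0.03  0.67] wr [ 0.45 -0.18  0.2 ]
100 [-0.44  0.65  1.76  0.83  1.61 -1.  ] el [ 0.26 -0.04  0.64] wr [ 0.55 -0.18  0.2 ]
120 [-0.34  0.78  1.53  0.65  1.79 -1.05] el [ 0.3  -0.02  0.6 ] wr [ 0.65 -0.14  0.2 ]
```

```bash
cat > sim.py <<'E'
from plan import *
from h import cur,go,readout
from scipy.spatial.transform import Slerp
TB=np.linalg.inv(BT)
th=np.linspace(0,2*np.pi,24);cyl=np.array([[.029*np.cos(t),.029*np.sin(t),h,1] for t in th for h in(0,.085)])
def sim(M,n=12,beaker=True):
    p0,R0=cur();q=readout.get_obs()["qpos"];sl=Slerp([0,1],Ro.from_matrix([R0,M[:3,:3]]))
    for i in range(1,n+1):
        f=i/n;p=p0+f*(M[:3,3]-p0);R=sl(f).as_matrix();qn,e=ik(p,R,q)
        zz=(T(p,R)@TB@cyl.T)[2].min() if beaker else 0
        X,_,sh,el,wr=fk(qn,P0,True)
        print(i,qn.round(2),"e%.4f"%e,"dq%.2f"%np.abs(qn-q).max(),"minz%.3f"%zz,"tcp",p.round(2),"wr",wr.round(2));q=qn
E
python3 - <<'E'
from sim import *
M=place([.50,-.0],.12,np.radians(90));sim(M);go(M[:3,3],M[:3,:3])
E
```

```text
1 [-0.46  0.44  1.53 -0.09  1.51  1.05] e0.0000 dq0.16 minz0.094 tcp [ 0.52 -0.2   0.11] wr [ 0.63 -0.22  0.43]
2 [-0.48  0.36  1.6   0.    1.46  0.88] e0.0000 dq0.17 minz0.094 tcp [ 0.51 -0.18  0.12] wr [ 0.6  -0.22  0.44]
3 [-0.51  0.3   1.67  0.1   1.42  0.7 ] e0.0000 dq0.18 minz0.094 tcp [ 0.51 -0.16  0.12] wr [ 0.57 -0.23  0.44]
4 [-0.54  0.25  1.73  0.21  1.4   0.51] e0.0000 dq0.19 minz0.094 tcp [ 0.51 -0.14  0.12] wr [ 0.54 -0.24  0.44]
5 [-0.58  0.22  1.77  0.31  1.4   0.32] e0.0000 dq0.19 minz0.095 tcp [ 0.51 -0.12  0.13] wr [ 0.52 -0.25  0.44]
6 [-0.61  0.21  1.81  0.41  1.41  0.12] e0.0000 dq0.19 minz0.095 tcp [ 0.51 -0.1   0.13] wr [ 0.5  -0.26  0.43]
7 [-0.64  0.21  1.83  0.51  1.44 -0.06] e0.0000 dq0.19 minz0.097 tcp [ 0.51 -0.08  0.14] wr [ 0.49 -0.27  0.41]
8 [-0.67  0.23  1.85  0.59  1.49 -0.25] e0.0000 dq0.18 minz0.100 tcp [ 0.51 -0.06  0.14] wr [ 0.48 -0.28  0.4 ]
9 [-0.68  0.27  1.85  0.66  1.54 -0.42] e0.0000 dq0.17 minz0.103 tcp [ 0.5  -0.04  0.15] wr [ 0.48 -0.28  0.38]
10 [-0.68  0.32  1.85  0.72  1.61 -0.59] e0.0000 dq0.17 minz0.108 tcp [ 0.5  -0.02  0.15] wr [ 0.48 -0.29  0.35]
11 [-0.68  0.37  1.83  0.78  1.67 -0.74] e0.0000 dq0.16 minz0.113 tcp [ 0.5  -0.    0.16] wr [ 0.49 -0.29  0.33]
12 [-0.66  0.44  1.81  0.82  1.74 -0.89] e0.0000 dq0.15 minz0.120 tcp [0.5  0.02 0.16] wr [ 0.5  -0.29  0.3 ]
 shift cm [ -4.68 -23.14  -3.77] turn deg [ 34.13  68.53 -93.98]
```

```bash
python3 -m crank '-1 -1.2 -5.8 -1 8.5 17.1 -23.5; -1 -1.2 -5.8 -1 8.5 17.1 -23.5; -1 -1.2 -5.8 -1 8.5 17.1 -23.5; -1 -2.3 -11.6 -1.9 17.1 34.3 -47; -1 -2.3 -11.6 -1.9 17.1 34.3 -47; -1 -2.3 -11.6 -1.9 17.1 34.3 -47; -1 -3.5 -17.4 -2.8 25.6 51.4 -70.5; -1 -3.5 -17.4 -2.8 25.6 51.4 -70.5; -1 -3.5 -17.4 -2.8 25.6 51.4 -70.5; -1 -4.7 -23.1 -3.8 34.1 68.5 -94; -1 -4.7 -23.1 -3.8 34.1 68.5 -94; -1 -4.7 -23.1 -3.8 34.1 68.5 -94; -1 -4.7 -23.1 -3.8 34.1 68.5 -94; -1 -4.7 -23.1 -3.8 34.1 68.5 -94'
python3 - <<'E'
from sim import *
from h import *
print(readout.get_obs()["qpos"],readout.get_obs()["gripper_width"])
p,D=eyes.snapshot("scene");cv2.imwrite("pics/s2.png",p[:,:,::-1]);np.save("pics/s2.npy",D)
p,D=eyes.snapshot("top");cv2.imwrite("pics/t2.png",p[:,:,::-1]);np.save("pics/t2.npy",D)
p0,R0=cur();B=T(p0,R0)@TB;print("beaker pred",B[:3,3],B[:3,2])
M=place(PAD,.04,np.radians(90));sim(M,4);go(M[:3,3],M[:3,:3])
E
```

```text
clock: 5.52
ee_pos: [0.4993, 0.0155, 0.1615]
orientation: [-0.379, 0.598, 0.596, 0.38]
force: [0.6, -0.1, -1.3]
gripper_width: 0.0569
[-0.65937632  0.43449689  1.8069678   0.81540204  1.74144488 -0.88886854] 0.056925860822706634
beaker pred [ 0.50062726 -0.00072741  0.12161393] [-6.88919195e-04  2.83954480e-03  9.99995731e-01]
1 [-0.62  0.45  1.84  0.84  1.69 -0.9 ] e0.0000 dq0.05 minz0.101 tcp [0.5  0.04 0.14] wr [ 0.5  -0.26  0.28]
2 [-0.58  0.47  1.86  0.87  1.64 -0.92] e0.0000 dq0.05 minz0.081 tcp [0.5  0.07 0.12] wr [ 0.5  -0.23  0.26]
3 [-0.54  0.49  1.88  0.9   1.59 -0.93] e0.0000 dq0.05 minz0.060 tcp [0.5 0.1 0.1] wr [ 0.5  -0.21  0.24]
4 [-0.49  0.52  1.9   0.93  1.54 -0.95] e0.0000 dq0.05 minz0.040 tcp [0.5  0.12 0.08] wr [ 0.5  -0.18  0.22]
 shift cm [-2.83  0.35 13.19] turn deg [0.06 0.16 0.02]
```

View pics/s2.png

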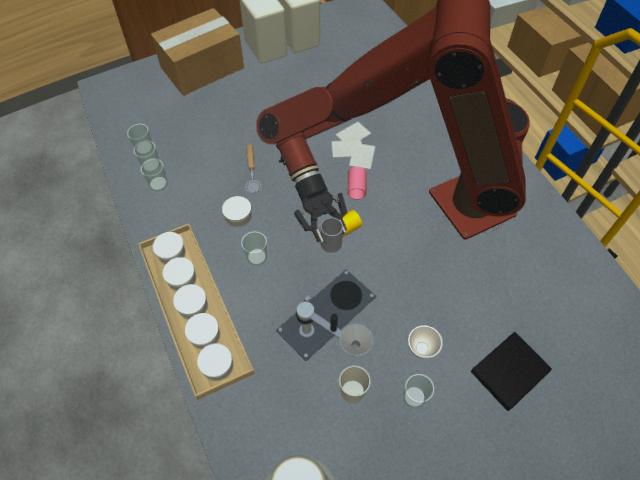

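View pics/t2.png

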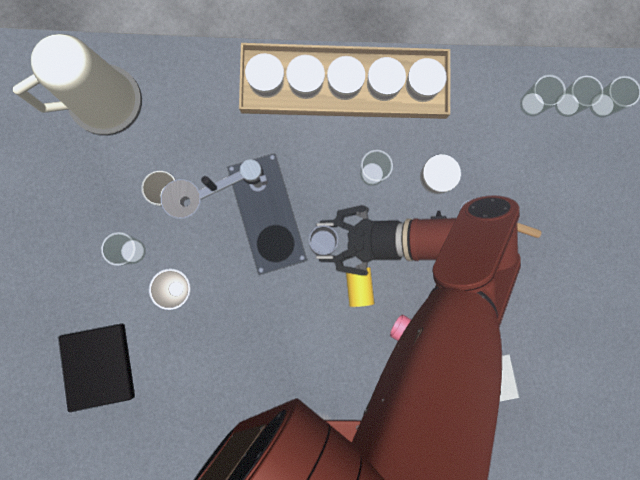

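The beaker is upright in the gripper, mouth up, at top (323,240) and scene (331,234). I'll compare its measured rim with the prediction before placing it.

Run:
```python
from h import *
for n,f,box in(("top","t2",(300,220,350,260)),("scene","s2",(310,210,350,255))):
    D=np.load(f"pics/{f}.npy");P,uv=cloud(n,D,box);m=(P[:,2]>.198)&(P[:,2]<.216)&(np.hypot(P[:,0]-.5006,P[:,1]+.0007)<.04);Q=P[m]
    A=np.c_[2*Q[:,:2],np.ones(len(Q))];c=np.linalg.lstsq(A,(Q[:,:2]**2).sum(1),rcond=None)[0];print(n,len(Q),c[:2],np.sqrt(c[2]+c[0]**2+c[1]**2),Q[:,2].mean())
    im=cv2.imread(f"pics/{f}.png");uc,vc=proj(n,[.5006,-.0007,.2066])[0];print(uc,vc)
    th=np.linspace(0,6.283,40);pr=proj(n,np.c_[.5006+.029*np.cos(th),-.0007+.029*np.sin(th),np.full(40,.2066)])
    pp=proj(n,np.c_[.5045+.044*np.cos(th),.1068+.044*np.sin(th),np.full(40,.012)])
    u0,v0=int(uc)-60,int(vc)-45;
    if n=="top":u0-=40
    else: v0+=30
    big=cv2.resize(im[v0:v0+90,u0:u0+120],None,fx=6,fy=6,interpolation=2)
    for q in(pr,pp):
        for x in q:cv2.circle(big,tuple(np.round((x-[u0,v0]+.5)*6-.5).astype(int)),1,(0,0,255),-1)
    cv2.imwrite(f"pics/{f}c.png",big)
```

```text
top 145 [ 0.49814016 -0.00050385] 0.02718101876198091 0.2040211004352619
323.5265011165652 238.56596046005328
scene 110 [0.4996914  0.00257685] 0.027345322886040732 0.2026158157748986
330.7721339652452 225.22612250480543
```

View pics/t2c.png

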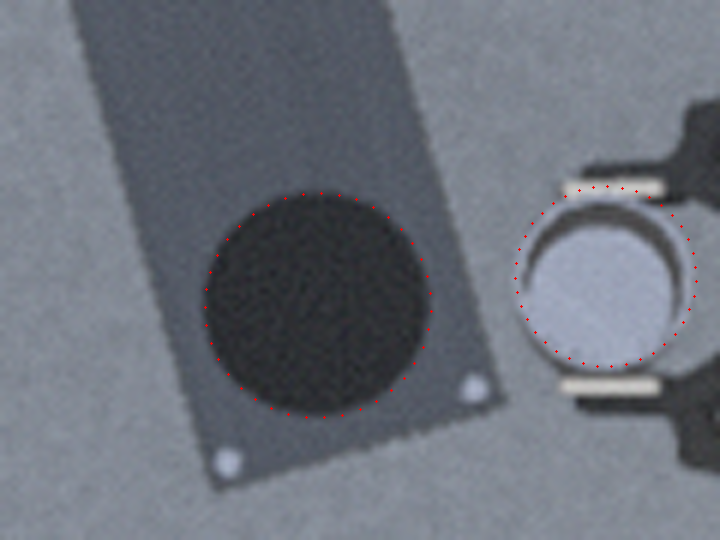

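View pics/s2c.png

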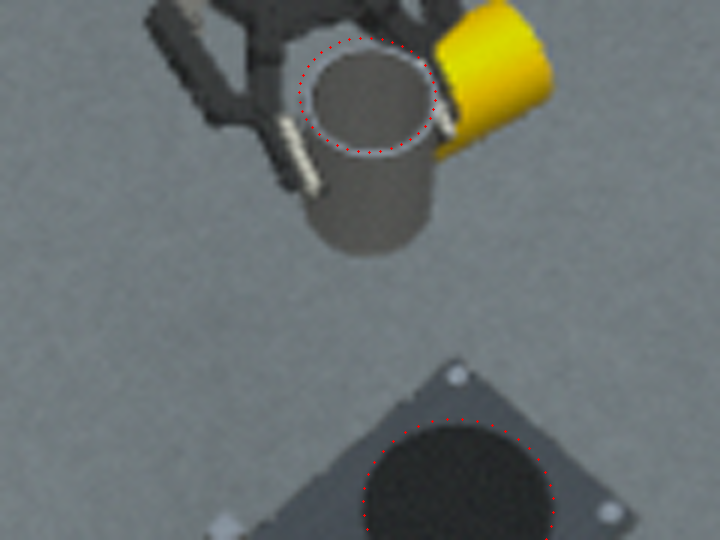

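The pad outline fits exactly in both views. The rim sits about 2 mm nearer the robot and about 2 mm lower than predicted, so I'll allow for that.

Run:
```python
from sim import *
for z in(.04,.016,.013):
    M=place(PAD+[.002,-.001],z,np.radians(90));go(M[:3,3],M[:3,:3],str(z))
```

```text
0.04 shift cm [-2.87  0.55 13.1 ] turn deg [0.06 0.16 0.02]
0.016 shift cm [-5.04  0.54 14.12] turn deg [0.06 0.16 0.02]
0.013 shift cm [-5.31  0.54 14.25] turn deg [0.06 0.16 0.02]
```

```bash
python3 -m crank '-1 -1 .3 5 0 .2 0; -1 -1.9 .5 9 0 .2 0; -1 -2.9 .5 13.1 0 .2 0; -1 -2.9 .5 13.1 0 .2 0; -1 -4.1 .5 13.7 0 .2 0; -1 -4.7 .5 14 0 .2 0; -1 -4.7 .5 14 0 .2 0; -1 -4.7 .5 14 0 .2 0'
python3 - <<'E'
from sim import *
from h import *
p0,R0=cur();B=T(p0,R0)@TB;print("beaker pred",B[:3,3],B[:3,2],readout.get_obs()["force"])
for n in("top","scene"):
    im,D=eyes.snapshot(n);u,v=proj(n,B[:3,3]+[-.002,.001,.085])[0]
    u0,v0=int(u)-50,int(v)-40;big=cv2.resize(im[v0:v0+80,u0:u0+100,::-1],None,fx=7,fy=7,interpolation=2);cv2.imwrite(f"pics/p3{n}.png",big)
    P,uv=cloud(n,D,(u0,v0,u0+100,v0+80));m=(P[:,2]>.09)&(P[:,2]<.11)&(np.hypot(P[:,0]-B[0,3],P[:,1]-B[1,3])<.034);Q=P[m]
    A=np.c_[2*Q[:,:2],np.ones(len(Q))];c=np.linalg.lstsq(A,(Q[:,:2]**2).sum(1),rcond=None)[0];print(n,len(Q),c[:2],np.sqrt(c[2]+c[0]**2+c[1]**2),np.percentile(Q[:,2],[10,50,90]))
M=place(PAD+[.002,-.001],.012,np.radians(90));go(M[:3,3],M[:3,:3])
E
```

```text
clock: 6.62
ee_pos: [0.5058, 0.1215, 0.0606]
orientation: [-0.379, 0.596, 0.596, 0.382]
force: [-0.4, -0.1, -0.6]
gripper_width: 0.0569
beaker pred [0.50669955 0.10569527 0.01969509] [-0.00198998 -0.00203692  0.99999595] [-0.36180092 -0.12971803 -0.62943286]
top 144 [0.50402524 0.10504772] 0.027161676807977816 [0.09634515 0.10205872 0.104855  ]
scene 148 [0.50631841 0.10860195] 0.02733147217285583 [0.09190769 0.10012591 0.10553749]
 shift cm [-0.7  -0.01  0.33] turn deg [ 0.07 -0.11  0.1 ]
```

View pics/p3top.png

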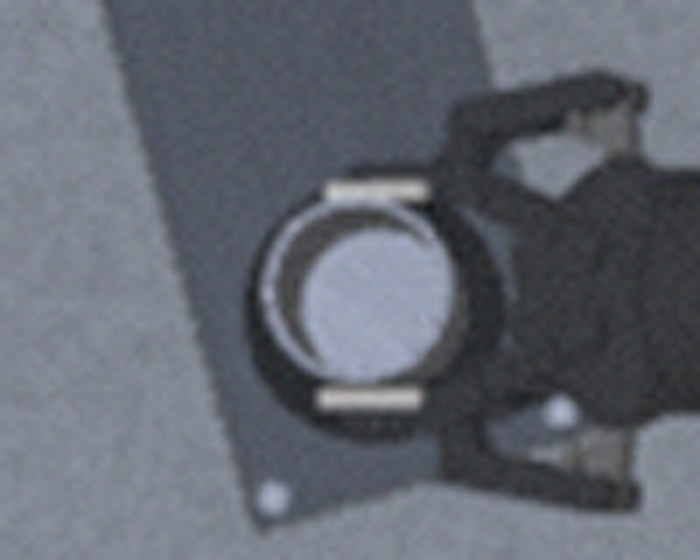

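View pics/p3scene.png

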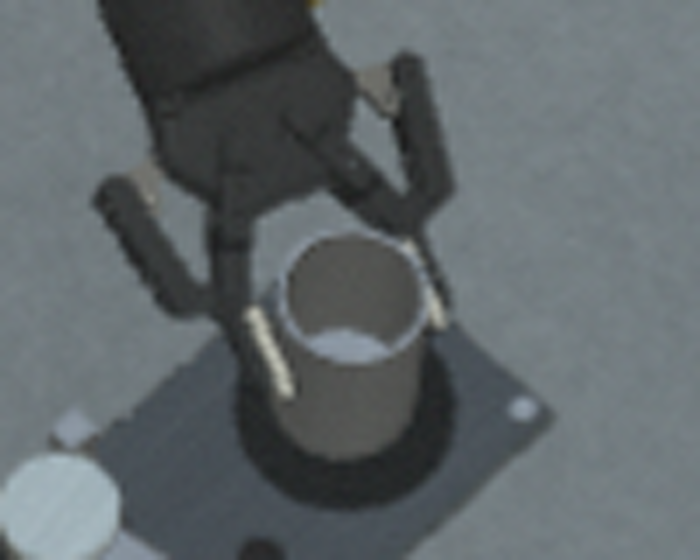

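Over the pad and centred: both cameras average (0.505, 0.107). Lowering in small steps and watching the force.

```bash
for i in 1; do :; done; python3 -m crank '-1 -.25 0 .12 0 0 0; -1 -.36 0 .17 0 0 0; -1 -.36 0 .17 0 0 0'; python3 -m crank '-1 -.1 0 .05 0 0 0; -1 -.1 0 .05 0 0 0'; python3 -m crank '-1 -.1 0 .05 0 0 0; -1 -.1 0 .05 0 0 0'
```

```text
clock: 7.1
ee_pos: [0.5052, 0.1222, 0.0563]
orientation: [-0.38, 0.596, 0.596, 0.382]
force: [0.2, -0.2, -1.3]
gripper_width: 0.0573
clock: 7.35
ee_pos: [0.5053, 0.1222, 0.0552]
orientation: [-0.38, 0.596, 0.596, 0.382]
force: [-1.0, 0.1, -1.3]
gripper_width: 0.0571
clock: 7.6
ee_pos: [0.5053, 0.1222, 0.0541]
orientation: [-0.38, 0.596, 0.596, 0.382]
force: [-0.0, -0.7, -1.1]
gripper_width: 0.0572
```

```bash
python3 -m crank '-1 -.1 0 .05 0 0 0; -1 -.1 0 .05 0 0 0'; python3 -m crank '-1 -.1 0 .05 0 0 0; -1 -.1 0 .05 0 0 0'
```

```text
clock: 7.85
ee_pos: [0.5054, 0.1222, 0.0539]
orientation: [-0.38, 0.595, 0.596, 0.382]
force: [-1.9, -1.0, 5.6]
gripper_width: 0.0572
clock: 8.1
ee_pos: [0.5055, 0.1222, 0.0539]
orientation: [-0.381, 0.595, 0.596, 0.383]
force: [-3.9, -2.8, 10.9]
gripper_width: 0.0569
```

Contact at the expected height. Easing off and letting go.

```bash
python3 -m crank '-1 .15 0 -.07 0 0 0; -1 .15 0 -.07 0 0 0; .3 .15 0 -.07 0 0 0; 1 .15 0 -.07 0 0 0; 1 .15 0 -.07 0 0 0; 1 .15 0 -.07 0 0 0;1 .15 0 -.07 0 0 0'
python3 - <<'E'
from sim import *
from h import *
for n in("top","scene"):
    im,D=eyes.snapshot(n);u,v=proj(n,[PAD[0],PAD[1],.097])[0]
    u0,v0=int(u)-50,int(v)-40;big=cv2.resize(im[v0:v0+80,u0:u0+100,::-1],None,fx=7,fy=7,interpolation=2);cv2.imwrite(f"pics/p4{n}.png",big)
    P,uv=cloud(n,D,(u0,v0,u0+100,v0+80));m=(P[:,2]>.085)&(P[:,2]<.105)&(np.hypot(P[:,0]-PAD[0],P[:,1]-PAD[1])<.034);Q=P[m]
    A=np.c_[2*Q[:,:2],np.ones(len(Q))];c=np.linalg.lstsq(A,(Q[:,:2]**2).sum(1),rcond=None)[0];print(n,len(Q),c[:2],np.sqrt(c[2]+c[0]**2+c[1]**2),np.percentile(Q[:,2],[10,50,90]))
p0,R0=cur();print(R0)
E
```

```text
clock: 8.98
ee_pos: [0.5053, 0.1223, 0.0535]
orientation: [-0.38, 0.596, 0.596, 0.382]
force: [0.1, -0.3, -0.1]
gripper_width: 0.0853
top 132 [0.50428353 0.10451999] 0.027067018677987664 [0.08855734 0.09520799 0.09777746]
scene 140 [0.50631656 0.10831916] 0.027390858775298534 [0.08755518 0.09308003 0.09864089]
[[-0.00189201  0.99999536  0.0023861 ]
 [ 0.42000252 -0.0013708   0.9075219 ]
 [ 0.90752097  0.00271921 -0.41999798]]
```

View pics/p4scene.png

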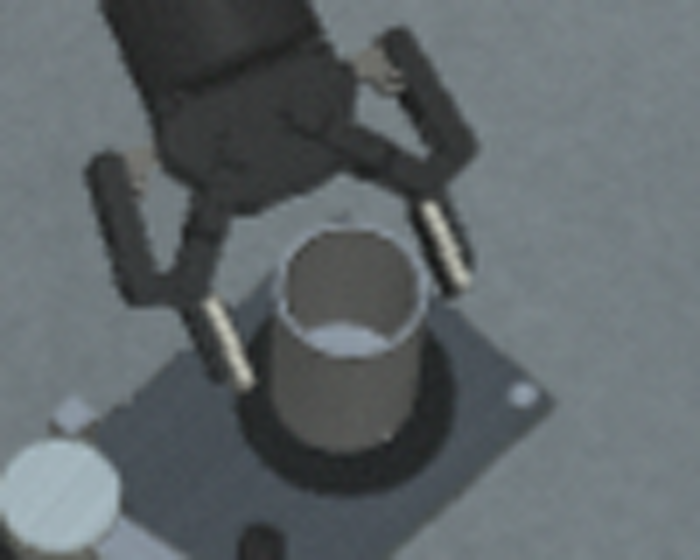

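View pics/p4top.png

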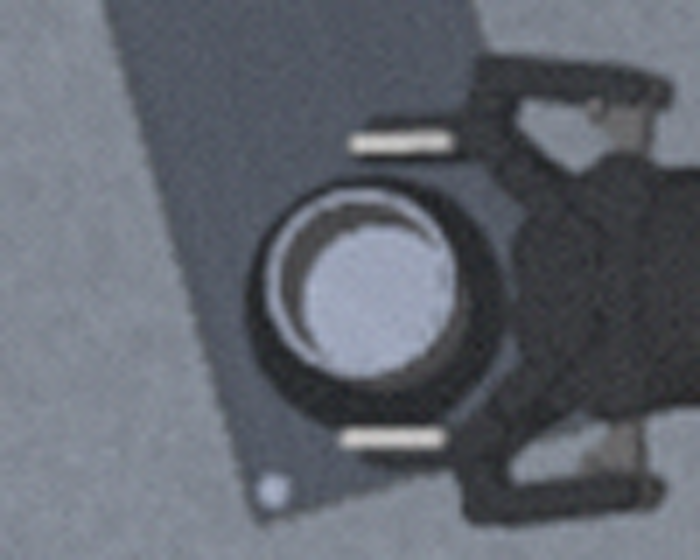

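The beaker stands released, 1 to 3 mm from the pad centre, with clear gaps to both fingers (pale pads either side of the rim in both crops). Backing out along the tool axis.

```bash
python3 -m crank '1 0 0 -2 0 0 0; 1 0 0 -5 0 0 0; 1 0 0 -9 0 0 0; 1 0 0 -13 0 0 0; 1 5 0 -15 0 0 0; 1 10 0 -16 0 0 0; 1 13 0 -16 0 0 0; 1 13 0 -16 0 0 0'
python3 - <<'E'
from h import *
print(readout.get_obs()["qpos"])
for n in("top","scene"):
    im,D=eyes.snapshot(n);cv2.imwrite(f"pics/r{n}.png",im[:,:,::-1]);np.save(f"pics/r{n}.npy",D)
im=cv2.imread("pics/rtop.png");cv2.imwrite("pics/rt1.png",cv2.resize(im[145:225,150:280],None,fx=6,fy=6,interpolation=2))
im=cv2.imread("pics/rscene.png");cv2.imwrite("pics/rs1.png",cv2.resize(im[265:365,270:390],None,fx=6,fy=6,interpolation=2))
E
```

```text
clock: 10.07
ee_pos: [0.5054, 0.0306, 0.2412]
orientation: [-0.377, 0.595, 0.598, 0.382]
force: [-0.3, -0.7, 0.2]
gripper_width: 0.0854
[-0.63249959  0.29876705  1.80183269  0.85788266  1.81882962 -0.77466756]
```

View pics/rt1.png

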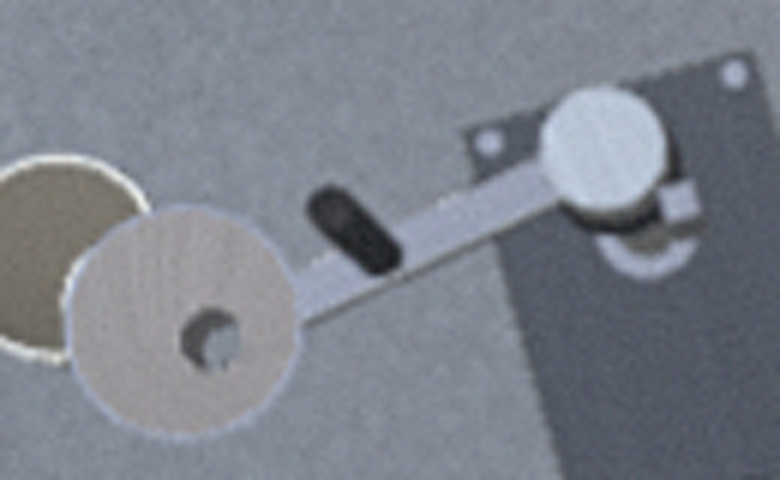

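View pics/rs1.png

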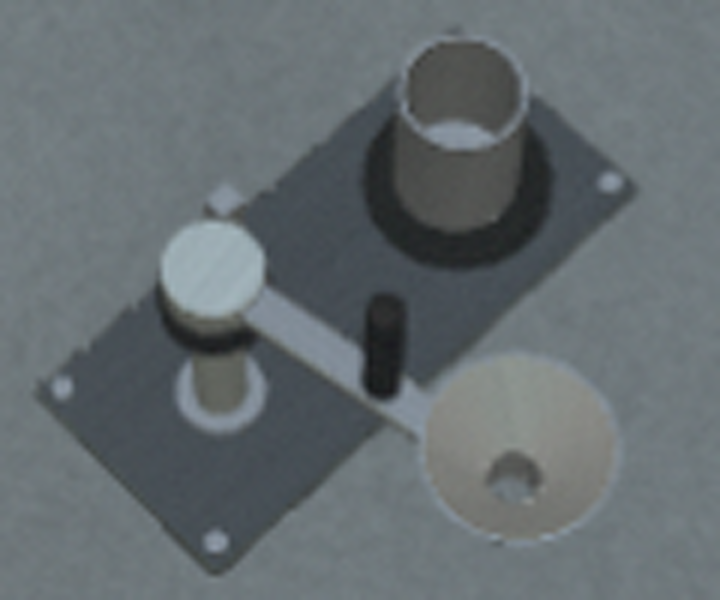

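Run:
```python
from h import *
def pt(n,x,y,ox,oy,z):
    return atz(n,(x+.5)/6-.5+ox,(y+.5)/6-.5+oy,z)[:2]
for nm,t,s,z in(("head",(603,148),(213,268),.145),("post",(332,207),(385,303),.216),("funnel",(184,322),(520,447),.170)):
    a=pt("top",*t,150,145,z);b=pt("scene",*s,270,265,z);print(nm,a.round(4),b.round(4),((a+b)/2).round(4))
# foot edges
a=atz("top",140+350/4,140+105/4,.008);b=atz("top",140+477/4,140+537/4,.008);c=atz("top",140+542/4,140+54/4,.008);d=atz("top",140+670/4,140+480/4,.008)
for p,q in((b,a),(d,c)):print(np.degrees(np.arctan2(*(q-p)[1::-1])),np.linalg.norm(q-p))
print((a+b+c+d)/4)
```

```text
head [0.6477 0.1527] [0.6492 0.1555] [0.6485 0.1541]
post [0.6094 0.2279] [0.6088 0.2278] [0.6091 0.2278]
funnel [0.5793 0.2861] [0.5794 0.288 ] [0.5793 0.2871]
17.87764796163361 0.26740135978253354
17.811842732886817 0.26579188636905116
[0.57632334 0.12815935 0.008     ]
```

Run:
```python
from sim import *
q0=readout.get_obs()["qpos"];pv=np.array([.648,.1535])
for off in(0,180):
    q=q0
    for s in(0,.35,.7,1.05,1.4):
        az=117.7+np.degrees(s);p=np.r_[pv+.085*np.array([np.cos(np.radians(az)),np.sin(np.radians(az))]),.178]
        for sd in (q,[.3,.5,1.5,0,1.2,0],[.3,.5,1.5,0,1.2,2],[.3,.5,1.5,0,1.2,-2]):
            qn,e=ik(p,Rlie(0,az+off),sd)
            if e<1e-4:break
        print(off,s,p.round(3),qn.round(2),e);q=qn
M=T(np.array([.609,.228,.25]),Rlie(0,-62.3));sim(M,10,False);go(M[:3,3],M[:3,:3])
```

```text
0 0 [0.608 0.229 0.178] [ 0.24  0.32  1.51  0.    1.31 -0.25] 7.88660644076149e-11
0 0.35 [0.585 0.211 0.178] [ 0.22  0.25  1.59  0.    1.3  -0.61] 5.1899949702750934e-11
0 0.7 [0.569 0.186 0.178] [ 0.18  0.2   1.65  0.    1.29 -1.  ] 2.8020363347300674e-10
0 1.05 [0.563 0.157 0.178] [ 0.14  0.17  1.69  0.    1.28 -1.4 ] 1.718228028273528e-09
0 1.4 [0.567 0.127 0.178] [ 0.09  0.16  1.7  -0.    1.28 -1.8 ] 2.335746830720017e-08
180 0 [0.608 0.229 0.178] [ 0.47  0.27  1.65 -0.36  1.14 -2.68] 0.15170860467423952
180 0.35 [0.585 0.211 0.178] [0.22 0.25 1.59 0.   1.3  2.53] 1.3959128824312314e-12
180 0.7 [0.569 0.186 0.178] [0.18 0.2  1.65 0.   1.29 2.14] 3.9653371471615767e-13
180 1.05 [0.563 0.157 0.178] [ 0.14  0.17  1.69 -0.    1.28  1.74] 5.899704421075171e-13
180 1.4 [0.567 0.127 0.178] [ 0.09  0.16  1.7  -0.    1.28  1.34] 7.794132323564693e-13
1 [-0.63  0.18  1.92  0.92  1.68 -0.53] e0.0000 dq0.25 minz0.000 tcp [0.51 0.05 0.24] wr [ 0.47 -0.24  0.39]
2 [-0.59  0.04  2.02  0.96  1.53 -0.25] e0.0000 dq0.27 minz0.000 tcp [0.53 0.07 0.24] wr [ 0.44 -0.2   0.42]
3 [-0.52 -0.09  2.1   0
[... 184 characters left out ...]
.09  0.47]
5 [-0.27 -0.25  2.12  0.74  1.04  0.88] e0.0000 dq0.45 minz0.000 tcp [0.56 0.13 0.24] wr [ 0.41 -0.03  0.5 ]
6 [-0.11 -0.23  2.06  0.51  0.97  1.38] e0.0000 dq0.50 minz0.000 tcp [0.57 0.15 0.25] wr [0.43 0.03 0.52]
7 [ 0.02 -0.15  1.94  0.28  0.99  1.88] e0.0000 dq0.49 minz0.000 tcp [0.58 0.17 0.25] wr [0.46 0.09 0.55]
8 [ 0.13 -0.03  1.79  0.11  1.1   2.29] e0.0000 dq0.42 minz0.000 tcp [0.59 0.19 0.25] wr [0.5  0.14 0.57]
9 [0.2  0.11 1.62 0.02 1.26 2.62] e0.0000 dq0.33 minz0.000 tcp [0.6  0.21 0.25] wr [0.55 0.19 0.58]
10 [0.16 0.25 1.47 0.09 1.42 2.68] e0.0502 dq0.16 minz0.000 tcp [0.61 0.23 0.25] wr [0.61 0.18 0.58]
 shift cm [ 9.32 10.41 17.43] turn deg [-83.52 -20.87 130.96]
```

Run:
```python
from sim import *
M=T(np.array([.609,.228,.265]),Rlie(0,117.7));sim(M,8,False);go(M[:3,3],M[:3,:3])
```

```text
1 [-0.54  0.24  1.78  0.8   1.74 -0.74] e0.0000 dq0.09 minz0.000 tcp [0.52 0.06 0.24] wr [ 0.53 -0.22  0.42]
2 [-0.44  0.19  1.76  0.72  1.67 -0.69] e0.0000 dq0.10 minz0.000 tcp [0.53 0.08 0.25] wr [ 0.55 -0.17  0.46]
3 [-0.33  0.16  1.72  0.64  1.6  -0.63] e0.0000 dq0.11 minz0.000 tcp [0.54 0.1  0.25] wr [ 0.57 -0.11  0.5 ]
4 [-0.22  0.14  1.68  0.53  1.54 -0.56] e0.0000 dq0.11 minz0.000 tcp [0.56 0.13 0.25] wr [ 0.58 -0.05  0.53]
5 [-0.1   0.15  1.62  0.42  1.5  -0.48] e0.0000 dq0.12 minz0.000 tcp [0.57 0.15 0.26] wr [0.59 0.02 0.56]
6 [ 0.01  0.17  1.56  0.28  1.47 -0.4 ] e0.0000 dq0.13 minz0.000 tcp [0.58 0.18 0.26] wr [0.6  0.09 0.58]
7 [ 0.13  0.21  1.49  0.14  1.46 -0.32] e0.0000 dq0.14 minz0.000 tcp [0.6  0.2  0.26] wr [0.61 0.16 0.59]
8 [ 0.24  0.26  1.41  0.    1.47 -0.25] e0.0000 dq0.14 minz0.000 tcp [0.61 0.23 0.26] wr [0.61 0.23 0.6 ]
 shift cm [10.68 10.42 16.8 ] turn deg [ 15.92 -63.72 -24.63]
```

```bash
python3 -m crank '1 2.7 2.6 4.2 4 -15.9 -6.2; 1 2.7 2.6 4.2 4 -15.9 -6.2; 1 5.3 5.2 8.4 8 -31.9 -12.3; 1 5.3 5.2 8.4 8 -31.9 -12.3; 1 8 7.8 12.6 11.9 -47.8 -18.5; 1 8 7.8 12.6 11.9 -47.8 -18.5; 1 10.7 10.4 16.8 15.9 -63.7 -24.6; 1 10.7 10.4 16.8 15.9 -63.7 -24.6; 1 10.7 10.4 16.8 15.9 -63.7 -24.6; 1 10.7 10.4 16.8 15.9 -63.7 -24.6'
python3 - <<'E'
from sim import *
go([.609,.228,.180],Rlie(0,117.7))
E
```

```text
clock: 11.42
ee_pos: [0.6086, 0.2277, 0.2639]
orientation: [-0.002, 0.518, 0.855, 0.0]
force: [0.1, -0.7, 0.6]
gripper_width: 0.0855
 shift cm [-0.02  0.07  8.39] turn deg [-0.12 -0.2  -0.11]
```

```bash
python3 -m crank '1 0 0 4 0 0 0; 1 0 0 7 0 0 0; 1 0 0 8.4 0 0 0; 1 0 0 8.4 0 0 0; 1 0 0 8.4 0 0 0'
python3 - <<'E'
from h import *
for n,b in(("top",(160,130,280,220)),("scene",(280,240,400,360))):
    im,D=eyes.snapshot(n);crop(n,im,b,5,f"pics/g{n}.png")
print(readout.get_obs()["qpos"])
E
```

```text
clock: 12.05
ee_pos: [0.61, 0.2286, 0.1832]
orientation: [0.0, 0.518, 0.855, 0.002]
force: [0.5, 0.3, 0.3]
gripper_width: 0.0853
[ 0.23744511  0.31503177  1.50332546  0.00183399  1.32003266 -0.24590594]
```

View pics/gscene.png

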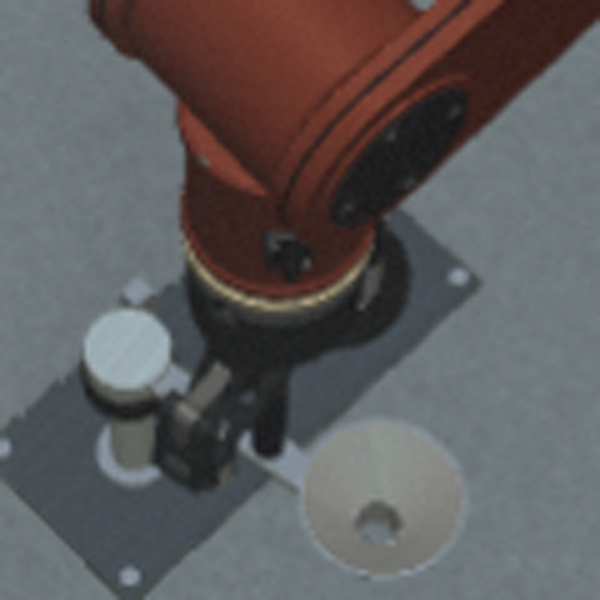

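View pics/gtop.png

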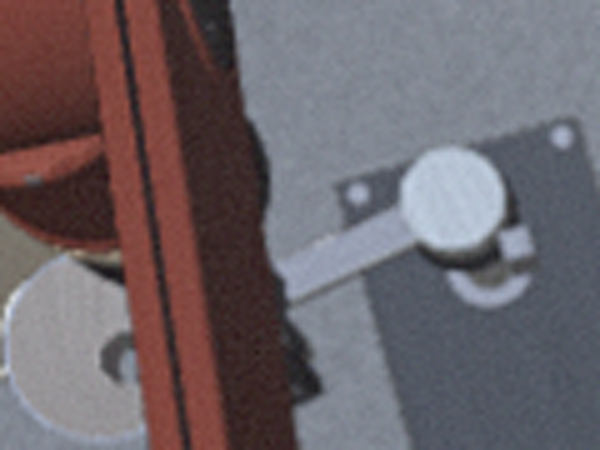

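The black post, at about (270,415) in the scene crop, lies under the gripper between the fingers. Closing on it.

```bash
python3 -m crank '-1 0 0 .2 0 0 0; -1 0 0 .2 0 0 0; -1 0 0 .2 0 0 0; -1 0 0 .2 0 0 0; -1 0 0 .2 0 0 0; -1 0 0 .2 0 0 0; -1 0 0 .2 0 0 0; -1 0 0 .2 0 0 0; -1 0 0 .2 0 0 0'
python3 - <<'E'
from sim import *
p0,R0=cur();pv=np.array([.648,.1535]);r=p0[:2]-pv;print(np.linalg.norm(r),np.degrees(np.arctan2(r[1],r[0])))
for s in np.arange(8,89,8):
    c=Ro.from_euler('z',s,degrees=True).as_matrix();go(np.r_[pv+(c[:2,:2]@r),p0[2]],c@R0,str(s))
E
```

```text
clock: 13.28
ee_pos: [0.6091, 0.2293, 0.1798]
orientation: [-0.0, 0.517, 0.856, 0.001]
force: [1.8, 2.0, 0.7]
gripper_width: 0.0147
0.08517688813809457 117.18909504670611
8 shift cm [-0.07 -1.19 -0.  ] turn deg [ 0.01  0.01 -8.  ]
16 shift cm [-0.31 -2.35 -0.  ] turn deg [  0.03   0.02 -16.  ]
24 shift cm [-0.71 -3.47 -0.01] turn deg [  0.04   0.03 -24.  ]
32 shift cm [-1.25 -4.53 -0.01] turn deg [  0.05   0.04 -32.  ]
40 shift cm [-1.94 -5.49 -0.01] turn deg [  0.06   0.05 -40.  ]
48 shift cm [-2.76 -6.35 -0.01] turn deg [  0.08   0.06 -48.  ]
56 shift cm [-3.69 -7.09 -0.01] turn deg [  0.09   0.07 -56.  ]
64 shift cm [-4.72 -7.7  -0.02] turn deg [  0.1    0.08 -64.  ]
72 shift cm [-5.81 -8.15 -0.02] turn deg [  0.11   0.09 -72.  ]
80 shift cm [-6.96 -8.45 -0.02] turn deg [  0.13   0.1  -80.  ]
88 shift cm [-8.14 -8.59 -0.02] turn deg [  0.14   0.11 -88.  ]
```

The opening stopped at 14.7 mm. The beaker read 1 mm under its true size, so this fits the 16 mm post. Radius 85 mm and azimuth 117° also agree. Swinging the first half.

```bash
python3 -m crank '-1 -.05 -.6 0 0 0 -4; -1 -.07 -1.2 0 0 0 -8; -1 -.2 -1.8 0 0 0 -12; -1 -.3 -2.35 0 0 0 -16; -1 -.5 -2.9 0 0 0 -20; -1 -.7 -3.5 0 0 0 -24; -1 -1 -4 0 0 0 -28; -1 -1.25 -4.5 0 0 0 -32; -1 -1.6 -5 0 0 0 -36; -1 -1.95 -5.5 0 0 0 -40; -1 -1.95 -5.5 0 0 0 -40'
python3 - <<'E'
from sim import *
p0,R0=cur();pv=np.array([.648,.1535]);r=p0[:2]-pv;print(np.linalg.norm(r),np.degrees(np.arctan2(r[1],r[0])))
for s in (5,10,15,20,25,30,35,38,40,42,44):
    c=Ro.from_euler('z',s,degrees=True).as_matrix();go(np.r_[pv+.0852*(c[:2,:2]@r)/np.linalg.norm(r),p0[2]],c@R0,str(s))
E
```

```text
clock: 14.65
ee_pos: [0.5697, 0.1862, 0.1798]
orientation: [0.0, 0.194, 0.981, 0.001]
force: [3.5, 2.2, 0.1]
gripper_width: 0.0143
0.08488137670000735 157.3554805716155
5 shift cm [ 0.   -0.74 -0.  ] turn deg [-0.    0.01 -5.  ]
10 shift cm [-0.09 -1.48 -0.  ] turn deg [ -0.     0.02 -10.  ]
15 shift cm [-0.25 -2.21 -0.  ] turn deg [ -0.     0.03 -15.  ]
20 shift cm [-0.47 -2.92 -0.01] turn deg [ -0.     0.04 -20.  ]
25 shift cm [-0.75 -3.6  -0.01] turn deg [ -0.     0.06 -25.  ]
30 shift cm [-1.09 -4.27 -0.01] turn deg [-1.e-02  7.e-02 -3.e+01]
35 shift cm [-1.49 -4.89 -0.01] turn deg [-1.0e-02  8.0e-02 -3.5e+01]
38 shift cm [-1.75 -5.25 -0.01] turn deg [-1.0e-02  8.0e-02 -3.8e+01]
40 shift cm [-1.93 -5.49 -0.01] turn deg [-1.e-02  9.e-02 -4.e+01]
42 shift cm [-2.13 -5.71 -0.01] turn deg [-1.0e-02  9.0e-02 -4.2e+01]
44 shift cm [-2.33 -5.93 -0.01] turn deg [-1.0e-02  1.0e-01 -4.4e+01]
```

Moving well: force about 4 N and the radius is holding. Continuing to just short of the stop, expected at about 40° more.

```bash
python3 -m crank '-1 0 -.75 0 0 0 -5; -1 -.1 -1.5 0 0 0 -10; -1 -.25 -2.2 0 0 0 -15; -1 -.45 -2.9 0 0 0 -20; -1 -.75 -3.6 0 0 0 -25; -1 -1.1 -4.25 0 0 0 -30; -1 -1.3 -4.6 0 0 0 -32; -1 -1.5 -4.9 0 0 0 -35; -1 -1.6 -5.1 0 0 0 -36.5; -1 -1.6 -5.1 0 0 0 -36.5'
python3 - <<'E'
from sim import *
from h import *
p0,R0=cur();pv=np.array([.648,.1535]);r=p0[:2]-pv;print(np.linalg.norm(r),np.degrees(np.arctan2(r[1],r[0])))
for s in (2,4,6):
    c=Ro.from_euler('z',s,degrees=True).as_matrix();go(np.r_[pv+.0852*(c[:2,:2]@r)/np.linalg.norm(r),p0[2]],c@R0,str(s))
im,D=eyes.snapshot("scene");crop("scene",im,(260,230,400,360),5,"pics/w.png")
E
```

```text
clock: 15.9
ee_pos: [0.5656, 0.1338, 0.1798]
orientation: [0.001, -0.123, 0.992, 0.001]
force: [4.4, 4.8, -0.4]
gripper_width: 0.0147
0.08473326404914137 -166.56549338352525
2 shift cm [ 0.04 -0.3  -0.  ] turn deg [-0.01  0.01 -2.  ]
4 shift cm [ 0.03 -0.59 -0.  ] turn deg [-0.01  0.01 -4.  ]
6 shift cm [ 0.01 -0.89 -0.  ] turn deg [-0.02  0.02 -6.  ]
```

View pics/w.png

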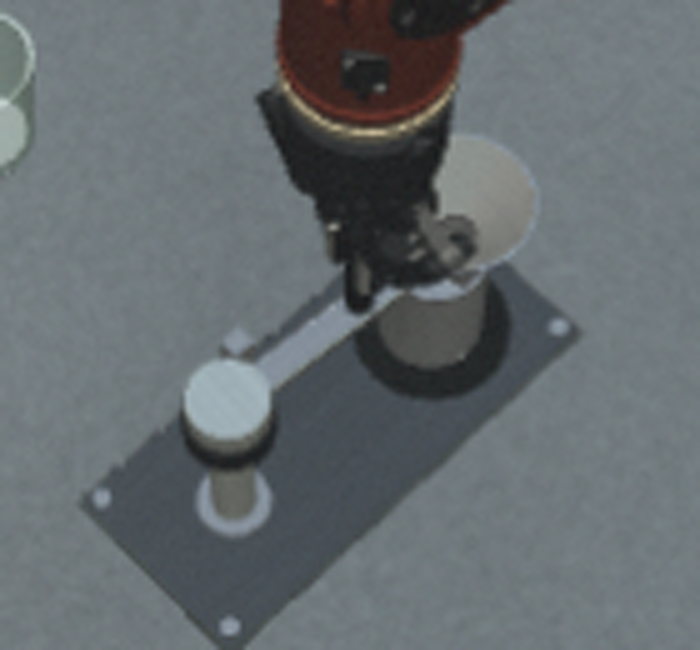

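The funnel is nearly over the beaker at azimuth 193.4°, with the stop expected near 198°. The stop block at (240,345) is not touched yet. Creeping until the force rises.

```bash
python3 -m crank '-1 0 -.15 0 0 0 -1; -1 0 -.3 0 0 0 -2; -1 0 -.3 0 0 0 -2'; python3 -m crank '-1 0 -.15 0 0 0 -1; -1 0 -.3 0 0 0 -2; -1 0 -.3 0 0 0 -2';  python3 -m crank '-1 0 -.1 0 0 0 -.5; -1 0 -.2 0 0 0 -1; -1 0 -.2 0 0 0 -1'
python3 - <<'E'
from sim import *
p0,R0=cur();pv=np.array([.648,.1535]);r=p0[:2]-pv;print(np.linalg.norm(r),np.degrees(np.arctan2(r[1],r[0])))
E
```

```text
clock: 16.32
ee_pos: [0.5663, 0.131, 0.1797]
orientation: [0.001, -0.14, 0.99, 0.001]
force: [5.2, 6.0, -0.5]
gripper_width: 0.0144
clock: 16.7
ee_pos: [0.5671, 0.1282, 0.1798]
orientation: [0.001, -0.157, 0.988, 0.001]
force: [4.6, 5.8, -0.4]
gripper_width: 0.0145
clock: 17.08
ee_pos: [0.5673, 0.1275, 0.1797]
orientation: [0.001, -0.166, 0.986, 0.003]
force: [2.4, 9.1, -0.1]
gripper_width: 0.0147
0.08475604897885135 -162.16060989135048
```

The stop is met: the last 2 mm commanded moved it only 0.7 mm, the force rose, and the azimuth is 197.8° as expected. A little more push, then a check.

```bash
python3 -m crank '-1 0 -.1 0 0 0 0; -1 0 -.15 0 0 0 0; -1 0 -.15 0 0 0 0; -1 0 -.15 0 0 0 0; -1 0 -.15 0 0 0 0; -1 0 -.15 0 0 0 0; -1 0 -.15 0 0 0 0; -1 0 -.15 0 0 0 0'
python3 - <<'E'
from sim import *
from h import *
p0,R0=cur();pv=np.array([.648,.1535]);r=p0[:2]-pv;print(np.linalg.norm(r),np.degrees(np.arctan2(r[1],r[0])),readout.get_obs()["force"])
im,D=eyes.snapshot("scene");crop("scene",im,(260,230,400,360),5,"pics/z.png");cv2.imwrite("pics/zf.png",im[:,:,::-1])
im,D=eyes.snapshot("top");cv2.imwrite("pics/zt.png",im[:,:,::-1])
E
```

```text
clock: 18.08
ee_pos: [0.5674, 0.1273, 0.1798]
orientation: [0.001, -0.166, 0.986, 0.003]
force: [2.4, 13.2, 0.8]
gripper_width: 0.0145
0.08472797766330939 -162.0039359936464 [ 2.36392089 13.18557324  0.78304468]
```

View pics/z.png

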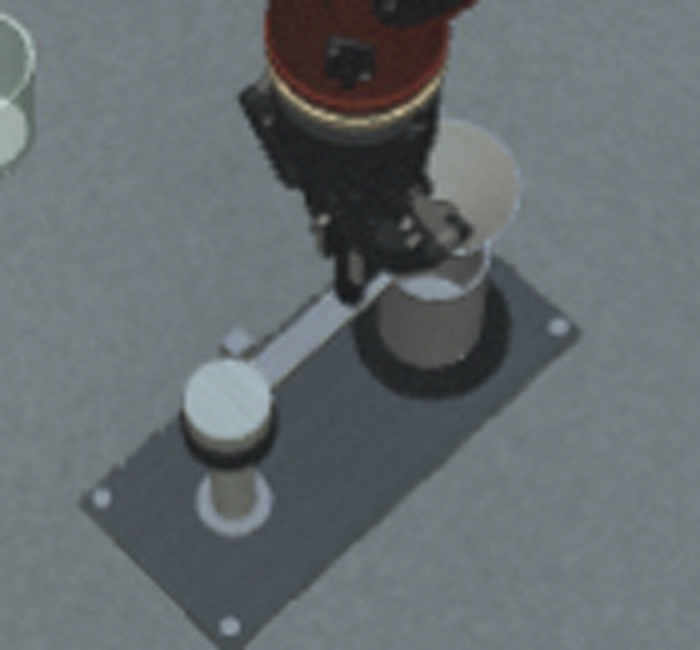

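View pics/zt.png

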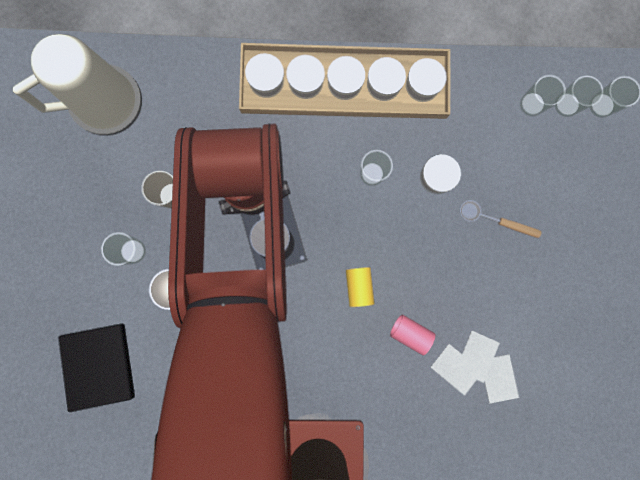

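The arm bar lies against the stop block at (237,342), the funnel is over the upright beaker, and the gripper is still pushing. Measured swing is 117.2° to 198.0°, or 1.41 rad. The bystanders are where they were. Handing in.

Run:
```python
from workcell import arm
print(arm.close_job())
```

```text
the job is handed in; nothing more can be done
None
```

The steel beaker is upright on the pad and released, and I handed the job in with the gripper still holding the funnel arm against its stop. No verdict was reported. It took about 18 s of the 51 s.

- **Beaker:** after release its rim measured 1–3 mm from the pad centre. The last scene picture shows it still upright. The two cameras put it about 4 mm apart in y, both well inside the 15 mm limit.
- **Funnel arm:** I gripped the black post from above and swung it through about 1.41 rad. At the stop the arm no longer moved when pushed, and the final push was about 13 N at 198° against the 197.9° expected. The swing value comes from the gripper's position, since the joint itself can't be read.
- **Other things:** in the last pictures the tumblers, jar, spoon and the pink and yellow look-alikes are where they were. The robot partly hides the bowl and paper cup in the top view; what shows of them has not moved.

No check failed. The contact force between the beaker and the funnel arm can't be measured directly; it should be zero, because the funnel spout clears the beaker by 14 mm by design.

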